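# Lay out a coupling kit on the stockroom bench

### The arm

A 6-joint arm with a two-finger parallel gripper is mounted at the origin on the work surface. World frame = base frame: x ahead of the robot, y to its left, z up, the work surface at z = 0. Lengths are in m, angles in rad, forces in N, time in s.
With the tool pointing down it reaches from about 0.425 to 0.925 m from the base axis. Payload 12.5 kg.
Tool frame: the origin (TCP) lies between the finger pads; the fingertips stand robot.tip_extent ahead of it and the grasp point (between the pads) is the TCP (robot.tip_extent is the distance from the TCP to the fingertips, in m); z points along the fingers, y is the line along which they close (so a half turn about z gives the same grasp; the last joint's range is limited). The gripper opens to 85 mm and grips with 20 to 120 N. Pads are 22 mm wide; open, the fingers measure 114 mm over their backs; the gripper's body (76 mm by 85 mm) begins 54 mm behind the grasp point. The pads swing forward as they close: fully open they stand 13 mm farther back than shut.
Start: joints at [1.223, 0.491, 1.559, -0, 1.092, -0.106], TCP at [0.15, 0.607, 0.25] pointing down, gripper open.
Joint ranges: [-3.1, 3.1], [-0.84, 2.19], [0.05, 2.79], [-1.13, 4.28], [0.06, 2.93], [-2.69, 2.69]. Speed limits (rad/s): [2.22, 2.22, 2.79, 3.14, 3.14, 3.14].

### API

Orientations are given as a unit quaternion [x, y, z, w].
In Python, from rig import robot gives the robot as it stands.
- The arm moves only by the tool carry_out, never from a script. Its argument "commands" is a list of rows, each a list of 5 numbers: the closure, from 0 (fully open) to 1 (shut), then the shift along the tool's x, y, z each as a share of 0.15 m, from -1 to 1, then the turn about the tool's z as a share of 180 degrees, from -1 to 1. In form: [[claw, dx, dy, dz, roll], ...]. A call has exactly 10 rows; each row is the pose to reach, as a shift and turn from the pose commanded when the call began, along the tool's axes at that moment, turning the shorter way round; what a row does not reach only later rows make up. A row lasts 1/12 s, in which the tool goes at most 41.7 mm and 7.16 degrees, less where a joint would pass 70% of its speed; a pose out of reach is approached as far as the arm can. A call with a number of a shift or a turn outside -1 to 1 is refused whole. A call with a gripper value outside its range is refused whole. The fingers move at their own pace and stop on an object; the grip force is fixed at half the most. Time passes only in rows, so rows that repeat a pose let the fingers close, or fill a call up. It gives the time, the measured TCP pose, the force, the opening and the grip force at its end, in the units of the state.
- robot.observe(): the state, without advancing time (a new reading comes with each control period).
- robot.grab_frame(name): name is "side" or "top"; returns a dict with "color" (420x560x3 uint8, red, green, blue), "range_z" (420x560 float32, m along the optical axis (not along the pixel's ray), 0 where there is no reading), "K" (3x3 intrinsics, pixels), "R" (3x3) and "t" (3): a world point X has camera coordinates R X + t. Camera axes: x right, y down, z forward; pixel columns grow to the right and rows downward; lengths in m; the calibration is good to about 2 mm. A picture is of the moment at which its call begins.
- robot.finish_job(): hands the job in; it is judged then, once.
The state is a dict: "clock": time; "joint_pos": joint angles; "joint_velocities": joint speeds; "effort": joint torques, N m; "eef_pos": TCP position; "ee_rot": TCP orientation; "force": force on the tool from outside, world axes, zero at the start; "torque": the same for the moment, N m; "opening": opening from 0.0 (shut) to 1.0 (fully open); "grasp_force": force on a finger pad.
Only numpy, scipy, OpenCV 4.12 (cv2) and the standard library are available. Lean on these libraries where they do the work, as an engineer would, in place of code of your own. Each camera call takes 0.05 s, during which the arm holds its last target. There are 200 camera calls.

### The job

Lay out the bare-steel coupling kit for the fitter, everything upright and centred: stand the large flanged hub on the square rubber pad and the small flanged hub on the round rubber pad, both flange down, and lay the spacer ring over the large hub's boss so that it rests flat on the flange. Stand the plain sleeve on the bench midway between the two pads, in line with them, and stand the slotted bush on top of the sleeve, slots up.

Things in the scene. Friction and masses are not known exactly. Their poses are not given: they have to be found in the camera images.
- large_hub: Large flanged hub, bare steel, loose, 0.5-0.9 kg: a round flange 76 mm across and 12 mm thick with four small bolt holes, and on it a round boss 40 mm across; 55 mm tall over all. The dark bore on top is only shallow. Starts standing flange down. Origin: centre of the underside; z up along its axis. The green and brown hubs piled at the table's edges are stock and not part of the kit.
- small_hub: Small flanged hub, bare steel, loose, about 0.25 kg: flange 54 mm across and 10 mm thick with three small bolt holes, boss 26 mm across; 42 mm tall over all. Starts standing flange down. Origin: centre of the underside; z up along its axis.
- spacer_ring: Flat spacer ring, bare steel, loose, about 0.13 kg: 62 mm outside, 48 mm inside, 14 mm thick, lying flat; it passes over the large hub's boss with 4 mm to spare all round. Origin: centre of the underside; z along its axis.
- sleeve: Plain thick-walled sleeve, bare steel, loose, about 0.65 kg: a tube 56 mm outside, 26 mm bore, 45 mm tall, with smooth flat ends; starts standing. Origin: centre of the underside; z up along its axis.
- slotted_bush: Slotted bush, bare steel, loose, about 0.3 kg: a tube 44 mm outside, 24 mm bore, 40 mm tall, its upper 12 mm cut by four slots into four teeth like a castle; starts standing, slots up. Origin: centre of the underside; z up along its axis.
- square_pad: Square black rubber pad fixed to the bench, 80 x 80 mm, 10 mm thick. Origin: centre of its underside, on the bench. Its y axis runs along the line to the round pad (which stands on its +y or its -y side). A nut, bolt, washer and dowel (dark, under 35 mm across), a rule, spanner and tin stand about the bench and are not part of the kit; the spot midway between the pads is free.
- round_pad: Round black rubber pad fixed to the bench, 76 mm across, 10 mm thick; its centre is always 280 mm from the square pad's. Origin: centre of its underside, on the bench.
Things that resemble listed ones, but are neither listed nor needed, are in the scene too. What is shaped like the sleeve but yellow is not meant.

How it is judged:
At the end, for the whole second after the job is handed in: Hubs upright on their pads, within 12 mm of centre; ring flat on the large flange, within 8 mm of centre; sleeve upright on the bench, 125-155 mm from both pad centres and within 15 mm of their line; bush upright on the sleeve, within 10 mm of centre; tilts under 0.1 rad, all at rest (horizontal distance between large_hub and square_pad below 0.012 m and z of large_hub in the frame of square_pad between 0.007 and 0.013 m and horizontal distance between small_hub and round_pad below 0.012 m and z of small_hub in the frame of round_pad between 0.007 and 0.013 m and horizontal distance between spacer_ring and large_hub below 0.008 m and z of spacer_ring in the frame of large_hub between 0.009 and 0.015 m and horizontal distance between sleeve and square_pad between 0.125 and 0.155 m and horizontal distance between sleeve and round_pad between 0.125 and 0.155 m and x of sleeve in the frame of square_pad between -0.015 and 0.015 m and height (world z) of sleeve below 0.003 m and horizontal distance between slotted_bush and sleeve below 0.01 m and z of slotted_bush in the frame of sleeve between 0.042 and 0.048 m and angle between each of large_hub, small_hub, sleeve, slotted_bush's own z axis and vertical below 0.1 rad and linear speed of each of large_hub, small_hub, spacer_ring, sleeve, slotted_bush below 0.02 m/s and angular speed of each of large_hub, small_hub, spacer_ring, sleeve, slotted_bush below 0.2 rad/s); the robot touches nothing.
It also fails if it takes over 112 s, if anything falls off the work surface, if the arm or the gripper's body presses on something with over 40 N, if the wrist force passes 120 N, or if a joint passes its speed limit or range.

## Working session

There is one attempt and no reset: what is moved stays moved. The work goes in short steps, Python scripts to look and compute and a tool call to move; the robot and the scene stay as the last step left them, time stands still between calls to the robot, and variables do not carry over. Pictures are saved under pics/ and viewed, at most 14 in all, crops included, and the job is handed in when it is done.

Besides the shell and the picture viewer there is one more tool, called after "Emit:" as name(argument=value, ...), one argument or row to a line, values as JSON. carry_out: Moves the arm, as the interface text tells. Shift numbers are shares of 0.15 m and turn numbers shares of 180 degrees, none past 1 either way. Its arguments: {"type":"object","properties":{"commands":{"type":"array"}},"required":["commands"]}

```bash
mkdir -p pics; ls; cat > h.py <<'E'
import numpy as np, cv2
from rig import robot
def grab(n,save=None):
    f=robot.grab_frame(n); np.savez(f'/tmp/{n}.npz',**f)
    if save: cv2.imwrite('pics/'+save,cv2.cvtColor(f['color'],cv2.COLOR_RGB2BGR))
    return f
def cloud(f):
    z=f['range_z'].astype(float); h,w=z.shape; u,v=np.meshgrid(np.arange(w),np.arange(h))
    P=np.stack([u,v,np.ones_like(u)],-1)@np.linalg.inv(f['K']).T*z[...,None]
    return (P-f['t'])@f['R']
E
python3 - <<'E'
from h import *
s=robot.observe(); print({k:np.round(v,3) for k,v in s.items()}, robot.tip_extent)
for n in('top','side'):
    f=grab(n,n+'0.png'); print(n,f['K'].round(1).tolist(),(-f['R'].T@f['t']).round(3))
E
```

```text
pics
{'clock': np.float64(0.0), 'joint_pos': array([ 1.223,  0.492,  1.559, -0.   ,  1.092, -0.106]), 'joint_velocities': array([-0.002,  0.   ,  0.001,  0.002, -0.   ,  0.001]), 'effort': array([-1.0000e-03, -6.1843e+01, -2.6159e+01, -0.0000e+00,  4.0000e-03,
        0.0000e+00]), 'eef_pos': array([0.15 , 0.607, 0.25 ]), 'ee_rot': array([ 0.121,  0.993, -0.001, -0.   ]), 'force': array([-0.349,  0.27 , -0.841]), 'torque': array([-0.018,  0.016,  0.026]), 'grasp_force': np.float64(0.0), 'opening': np.float64(1.003)} 0.019
top [[452.1, 0.0, 282.7], [0.0, 452.1, 211.5], [0.0, 0.0, 1.0]] [ 0.352 -0.022  0.933]
side [[380.0, 0.0, 280.4], [0.0, 380.0, 206.7], [0.0, 0.0, 1.0]] [ 0.336 -0.579  0.71 ]
```

```bash
python3 -c "
import cv2
for n in('top','side'):
    i=cv2.imread(f'pics/{n}0.png'); cv2.imwrite(f'pics/{n}0b.png',cv2.resize(i,(800,600),interpolation=cv2.INTER_CUBIC))"
```

```text
(no output)
```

View pics/top0b.png

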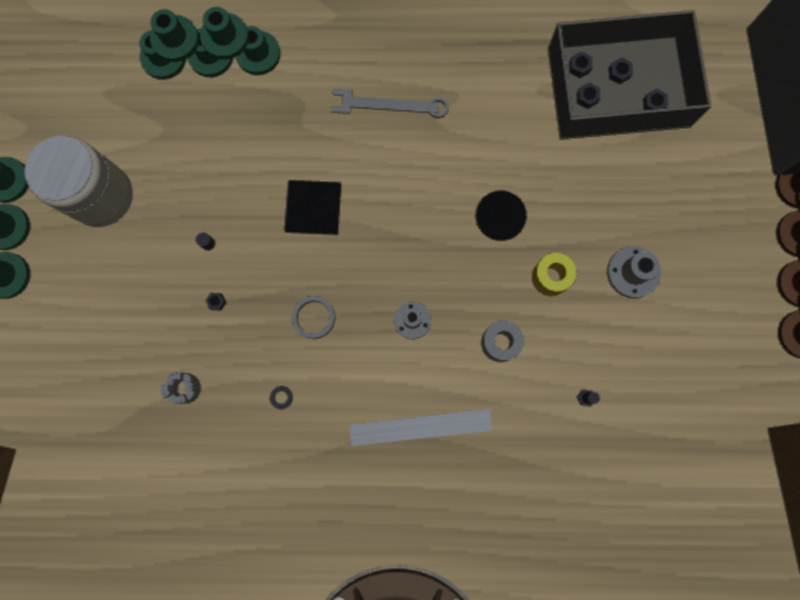

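View pics/side0b.png

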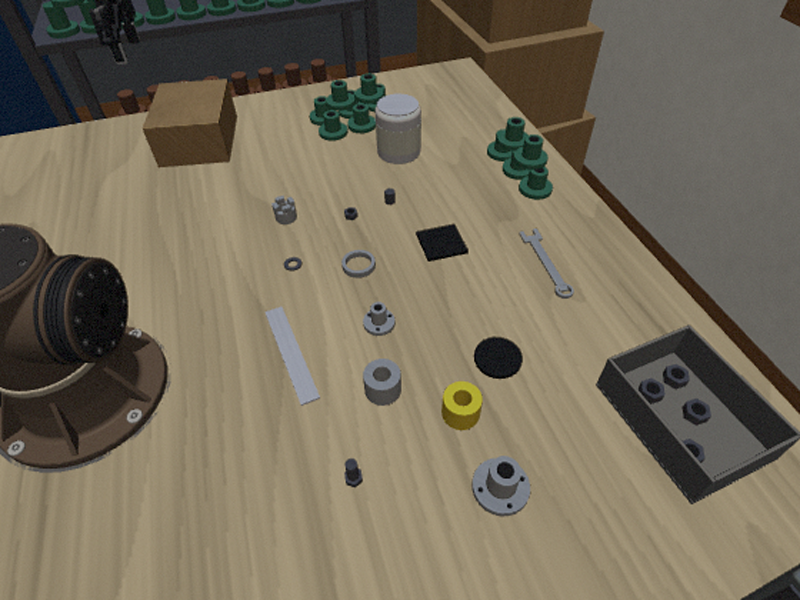

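The top view (800x600) shows the large hub at about (634,272), sleeve (503,341), small hub (412,321), ring (314,318), bush (180,388), square pad (313,208) and round pad (501,215). The yellow decoy is at (556,273). The side view agrees with all of these.

```bash
cat > m.py <<'E'
from h import *
def meas(f,seed,z,r,dz=.004,s=800/560):
    "centre of top-face points at height z within r of the pixel seed's point"
    u,v=np.array(seed)/s; d=f['R'].T@np.linalg.inv(f['K'])@[u,v,1]; c=-f['R'].T@f['t']
    p=(c+d*(z-c[2])/d[2])[:2]; X=cloud(f)
    m=(np.abs(X[...,2]-z)<dz)&(np.hypot(*(X[...,:2]-p).transpose(2,0,1))<r)&(f['range_z']>0)
    q=X[m]
    cc,rad=cv2.minEnclosingCircle(q[:,:2].astype(np.float32))
    (rc,wh,a)=cv2.minAreaRect(q[:,:2].astype(np.float32))
    return np.round([*p,*cc,2*rad,*rc,*wh,a,np.median(q[:,2]),len(q)],4)
E
python3 - <<'E'
from m import *
f=dict(np.load('/tmp/top.npz'))
for n,s,z,r in [('lhflange',(634,272),.012,.05),('lhtop',(645,265),.055,.03),('shflange',(412,321),.010,.036),('shtop',(412,318),.042,.02),('ring',(314,318),.014,.04),('sleeve',(503,341),.045,.036),('bush',(180,388),.04,.032),('sq',(313,208),.01,.065),('rd',(501,215),.01,.05),('yel',(556,273),.045,.036)]:
    print(n,meas(f,s,z,r).tolist())
X=cloud(f); print(X[150:300:50,100:500:100,2].round(4))
g=dict(np.load('/tmp/side.npz'))
for n,s,z,r in [('lhtop',(505,470),.055,.03),('sleeve',(382,371),.045,.036),('bush',(284,203),.04,.032),('sq',(442,242),.01,.065),('rd',(498,356),.01,.05),('ring',(359,262),.014,.04),('shtop',(377,310),.042,.02)]:
    print(n,meas(g,s,z,r).tolist())
E
```

```text
lhflange [0.539, -0.3373, 0.5405, -0.3376, 0.0761, 0.5394, -0.3361, 0.0744, 0.0715, 32.4289, 0.0111, 579.0]
lhtop [0.5402, -0.3381, 0.5404, -0.3375, 0.0414, 0.5413, -0.3375, 0.0384, 0.0386, 41.6617, 0.0541, 319.0]
shflange [0.4654, -0.0171, 0.4675, -0.0169, 0.0537, 0.4679, -0.0173, 0.0519, 0.0516, 0.6713, 0.0092, 356.0]
shtop [0.4656, -0.0173, 0.4673, -0.0166, 0.0257, 0.467, -0.0165, 0.0238, 0.0239, 0.3774, 0.0413, 129.0]
ring [0.4681, 0.1238, 0.4702, 0.1263, 0.0618, 0.4709, 0.126, 0.0605, 0.0593, 45.2054, 0.0125, 258.0]
sleeve [0.4344, -0.1427, 0.4367, -0.1429, 0.0565, 0.4363, -0.143, 0.0541, 0.0543, 61.7084, 0.044, 465.0]
bush [0.3661, 0.3019, 0.3677, 0.3086, 0.0457, 0.3672, 0.3084, 0.0406, 0.0416, 57.3201, 0.0391, 193.0]
sq [0.6329, 0.131, 0.6365, 0.1331, 0.1093, 0.6364, 0.1333, 0.0801, 0.0803, 87.7349, 0.009, 1319.0]
rd [0.6237, -0.147, 0.6249, -0.1464, 0.0762, 0.625, -0.1463, 0.0748, 0.074, 29.7267, 0.0091, 938.0]
yel [0.5301, -0.2177, 0.5328, -0.2174, 0.0558, 0.5327, -0.2176, 0.0533, 0.0541, 45.0471, 0.044, 449.0]
[[-0.0024  0.0105 -0.001  -0.0011]
 [-0.0013 -0.0028 -0.0009 -0.0028]
 [-0.0015  0.0002  0.0005 -0.0011]]
lhtop [0.5393, -0.3391, 0.5394, -0.3388, 0.0409, 0.5398, -0.3385, 0.0387, 0.0376, 64.6722, 0.0539, 372.0]
sleeve [0.4371, -0.1414, 0.4352, -0.1446, 0.0567, 0.4348, -0.1441, 0.0533, 0.0546, 21.198, 0.0438, 363.0]
bush [0.3681, 0.3012, 0.3661, 0.3081, 0.0445, 0.3659, 0.3081, 0.0404, 0.0387, 55.9326, 0.0383, 62.0]
sq [0.6338, 0.1247, 0.6356, 0.1303, 0.1085, 0.635, 0.1321, 0.0816, 0.0797, 88.3681, 0.0086, 574.0]
rd [0.6229, -0.1496, 0.6232, -0.1469, 0.0773, 0.6239, -0.1468, 0.0741, 0.074, 62.3077, 0.0087, 735.0]
ring [0.47, 0.1198, 0.4702, 0.1253, 0.0627, 0.4697, 0.1251, 0.0604, 0.0598, 66.3929, 0.0125, 133.0]
shtop [0.4636, -0.0242, 0.4668, -0.0177, 0.0269, 0.4655, -0.0192, 0.0224, 0.0243, 79.5594, 0.0405, 79.0]
```

Emit:
carry_out(
  commands=[
    [0, -0.953, -0.793, 0.47, -0.0773],
    [0, -0.953, -0.793, 0.47, -0.0773],
    [0, -0.953, -0.793, 0.47, -0.0773],
    [0, -0.953, -0.793, 0.47, -0.0773],
    [0, -0.953, -0.793, 0.47, -0.0773],
    [0, -0.953, -0.793, 0.47, -0.0773],
    [0, -0.953, -0.793, 0.47, -0.0773],
    [0, -0.953, -0.793, 0.47, -0.0773],
    [0, -0.953, -0.793, 0.47, -0.0773],
    [0, -0.953, -0.793, 0.47, -0.0773],
  ],
)

```text
clock: 0.93
eef_pos: [0.2594, 0.458, 0.1801]
ee_rot: [-0.001, 1.0, 0.0, 0.0]
force: [0.1, 0.2, -0.2]
opening: 0.996
grasp_force: 0.0
```

Emit:
carry_out(
  commands=[
    [0, -0.9, -1, 0, 0],
    [0, -0.9, -1, 0, 0],
    [0, -0.9, -1, 0, 0],
    [0, -0.9, -1, 0, 0],
    [0, -0.9, -1, 0, 0],
    [0, -0.9, -1, 0, 0],
    [0, -0.9, -1, 0, 0],
    [0, -0.9, -1, 0, 0],
    [0, -0.9, -1, 0, 0],
    [0, -0.9, -1, 0, 0],
  ],
)

```text
clock: 1.77
eef_pos: [0.3943, 0.3083, 0.1799]
ee_rot: [-0.002, 1.0, 0.0, 0.0]
force: [0.0, -1.2, -0.2]
opening: 0.995
grasp_force: 0.0
```

Emit:
carry_out(
  commands=[
    [0, -0.9, -1, 0, 0],
    [0, -0.9, -1, 0, 0],
    [0, -0.9, -1, 0, 0],
    [0, -0.9, -1, 0, 0],
    [0, -0.9, -1, 0, 0],
    [0, -0.9, -1, 0, 0],
    [0, -0.9, -1, 0, 0],
    [0, -0.9, -1, 0, 0],
    [0, -0.9, -1, 0, 0],
    [0, -0.9, -1, 0, 0],
  ],
)

```text
clock: 2.6
eef_pos: [0.5295, 0.1587, 0.1799]
ee_rot: [-0.002, 1.0, 0.0, -0.0]
force: [0.8, 0.2, -0.7]
opening: 1.0
grasp_force: 0.0
```

Emit:
carry_out(
  commands=[
    [0, 0, -1, 0, 0],
    [0, 0, -1, 0, 0],
    [0, 0, -1, 0, 0],
    [0, 0, -1, 0, 0],
    [0, 0, -1, 0, 0],
    [0, 0, -1, 0, 0],
    [0, 0, -1, 0, 0],
    [0, 0, -1, 0, 0],
    [0, 0, -1, 0, 0],
    [0, 0, -1, 0, 0],
  ],
)

```text
clock: 3.43
eef_pos: [0.5304, 0.0085, 0.1798]
ee_rot: [-0.001, 1.0, 0.0, 0.0]
force: [0.7, 0.2, -0.1]
opening: 1.001
grasp_force: 0.0
```

Emit:
carry_out(
  commands=[
    [0, 0, -1, 0, 0],
    [0, 0, -1, 0, 0],
    [0, 0, -1, 0, 0],
    [0, 0, -1, 0, 0],
    [0, 0, -1, 0, 0],
    [0, 0, -1, 0, 0],
    [0, 0, -1, 0, 0],
    [0, 0, -1, 0, 0],
    [0, 0, -1, 0, 0],
    [0, 0, -1, 0, 0],
  ],
)

```text
clock: 4.27
eef_pos: [0.5307, -0.1416, 0.1799]
ee_rot: [-0.001, 1.0, 0.0, 0.0]
force: [-0.5, 0.7, -0.9]
opening: 1.002
grasp_force: 0.0
```

Emit:
carry_out(
  commands=[
    [0, 0, -1, 0, 0],
    [0, 0, -1, 0, 0],
    [0, 0, -1, 0, 0],
    [0, 0, -1, 0, 0],
    [0, 0, -1, 0, 0],
    [0, 0, -1, 0, 0],
    [0, 0, -1, 0, 0],
    [0, 0, -1, 0, 0],
    [0, 0, -1, 0, 0],
    [0, 0, -1, 0, 0],
  ],
)

```text
clock: 5.1
eef_pos: [0.531, -0.2916, 0.18]
ee_rot: [-0.001, 1.0, 0.0, 0.0]
force: [0.5, 0.0, 0.5]
opening: 0.999
grasp_force: 0.0
```

Emit:
carry_out(
  commands=[
    [0, -0.06, -0.31, 0.2, 0],
    [0, -0.06, -0.31, 0.3, 0],
    [0, -0.06, -0.31, 0.5, 0],
    [0, -0.06, -0.31, 0.7, 0],
    [0, -0.06, -0.31, 0.85, 0],
    [0, -0.06, -0.31, 0.92, 0],
    [0, -0.06, -0.31, 0.92, 0],
    [0, -0.06, -0.31, 0.92, 0],
    [0.3, -0.06, -0.31, 0.92, 0],
    [0.3, -0.06, -0.31, 0.92, 0],
  ],
)

```text
clock: 5.93
eef_pos: [0.5405, -0.3394, 0.0435]
ee_rot: [-0.001, 1.0, -0.001, 0.001]
force: [-0.4, -0.0, 0.0]
opening: 0.75
grasp_force: 0.0
```

```bash
python3 - <<'E'
from m import *
f=grab('side','s1.png'); i=cv2.imread('pics/s1.png')[230:400,250:470]; cv2.imwrite('pics/s1c.png',cv2.resize(i,None,fx=3,fy=3))
E
```

```text
(no output)
```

View pics/s1c.png

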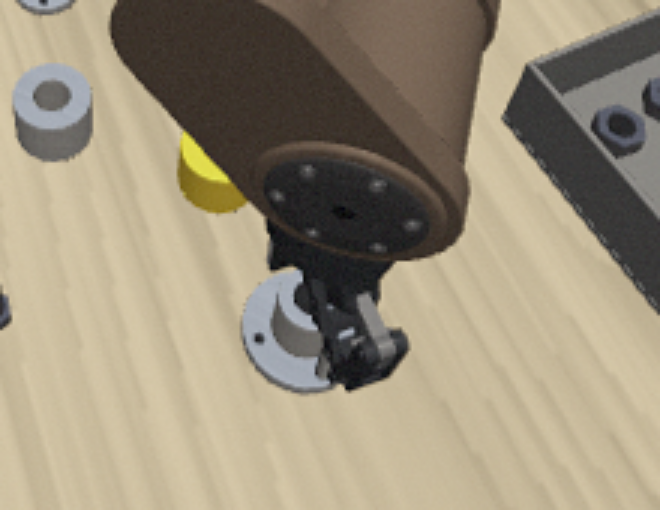

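The crop shows the fingers either side of the boss at about (330,330), clear of the flange. Closing now.

Emit:
carry_out(
  commands=[
    [1, 0, 0, 0, 0],
    [1, 0, 0, 0, 0],
    [1, 0, 0, 0, 0],
    [1, 0, 0, 0, 0],
    [1, 0, 0, 0, 0],
    [1, 0, 0, 0, 0],
    [1, 0, 0, 0, 0],
    [1, 0, 0, -0.02, 0],
    [1, 0, 0, -0.08, 0],
    [1, 0, 0, -0.15, 0],
  ],
)

```text
clock: 6.82
eef_pos: [0.5393, -0.3387, 0.0641]
ee_rot: [-0.001, 1.0, 0.001, -0.001]
force: [0.7, 0.4, -6.0]
opening: 0.456
grasp_force: 61.1
```

Emit:
carry_out(
  commands=[
    [1, 0, 0, -0.2, 0],
    [1, 0, 0, -0.4, 0],
    [1, -0.1, 0.1, -0.57, 0],
    [1, -0.2, 0.3, -0.57, 0],
    [1, -0.3, 0.5, -0.57, 0],
    [1, -0.32, 0.7, -0.57, 0],
    [1, -0.32, 0.9, -0.57, 0],
    [1, -0.32, 1, -0.57, 0],
    [1, -0.32, 1, -0.57, 0],
    [1, -0.32, 1, -0.57, 0],
  ],
)

```text
clock: 7.65
eef_pos: [0.5877, -0.1885, 0.1505]
ee_rot: [-0.001, 1.0, -0.0, 0.0]
force: [0.8, -0.4, -6.0]
opening: 0.451
grasp_force: 62.5
```

Emit:
carry_out(
  commands=[
    [1, -0.1, 0.1, 0, 0],
    [1, -0.2, 0.3, 0, 0],
    [1, -0.3, 0.5, 0, 0],
    [1, -0.32, 0.7, 0, 0],
    [1, -0.32, 0.9, 0, 0],
    [1, -0.32, 1, 0, 0],
    [1, -0.32, 1, 0, 0],
    [1, -0.32, 1, 0, 0],
    [1, -0.32, 1, 0, 0],
    [1, -0.32, 1, 0, 0],
  ],
)

```text
clock: 8.48
eef_pos: [0.6355, -0.0405, 0.1499]
ee_rot: [0.0, 1.0, -0.0, 0.0]
force: [-0.8, -0.1, -6.0]
opening: 0.451
grasp_force: 62.6
```

Emit:
carry_out(
  commands=[
    [1, 0, 0.1, 0, 0],
    [1, 0, 0.3, 0, 0],
    [1, 0, 0.5, 0, 0],
    [1, 0, 0.7, 0, 0],
    [1, 0, 0.9, 0, 0],
    [1, 0, 1, 0, 0],
    [1, 0, 1, 0, 0],
    [1, 0, 1, 0, 0],
    [1, 0, 1, 0, 0],
    [1, 0, 1, 0, 0],
  ],
)

```text
clock: 9.32
eef_pos: [0.6355, 0.1098, 0.1498]
ee_rot: [0.0, 1.0, -0.0, -0.0]
force: [-0.1, -1.0, -6.6]
opening: 0.448
grasp_force: 62.7
```

Emit:
carry_out(
  commands=[
    [1, 0, 0.151, 0.1, 0],
    [1, 0, 0.151, 0.25, 0],
    [1, 0, 0.151, 0.4, 0],
    [1, 0, 0.151, 0.5, 0],
    [1, 0, 0.151, 0.57, 0],
    [1, 0, 0.151, 0.61, 0],
    [1, 0, 0.151, 0.63, 0],
    [1, 0, 0.151, 0.64, 0],
    [1, 0, 0.151, 0.643, 0],
    [1, 0, 0.151, 0.643, 0],
  ],
)

```text
clock: 10.15
eef_pos: [0.6357, 0.1336, 0.0541]
ee_rot: [-0.0, 1.0, 0.0, 0.001]
force: [0.8, 0.1, -5.1]
opening: 0.454
grasp_force: 62.8
```

Emit:
carry_out(
  commands=[
    [1, 0, 0, 0.005, 0],
    [1, 0, 0, 0.01, 0],
    [1, 0, 0, 0.012, 0],
    [1, 0, 0, 0.012, 0],
    [0.3, 0, 0, 0.012, 0],
    [0.3, 0, 0, 0.012, 0],
    [0.2, 0, 0, 0.012, 0],
    [0, 0, 0, -0.02, 0],
    [0, 0, 0, -0.2, 0],
    [0, 0, 0, -0.45, 0],
  ],
)

```text
clock: 10.98
eef_pos: [0.6341, 0.1335, 0.1192]
ee_rot: [-0.0, 1.0, -0.0, -0.003]
force: [0.1, -0.4, -0.4]
opening: 0.997
grasp_force: 0.0
```

Emit:
carry_out(
  commands=[
    [0, 1, -0.05, -0.1, 0],
    [0, 1, -0.05, 0, 0],
    [0, 1, -0.05, 0, 0],
    [0, 1, -0.05, 0, 0],
    [0, 1, -0.05, 0, 0],
    [0, 1, -0.05, 0, 0],
    [0, 1, -0.05, 0, 0],
    [0, 1, -0.05, 0, 0],
    [0, 1, -0.05, 0, 0],
    [0, 1, -0.05, 0, 0],
  ],
)

```text
clock: 11.82
eef_pos: [0.4859, 0.126, 0.1207]
ee_rot: [-0.0, 1.0, 0.0, 0.0]
force: [0.2, -0.5, -0.7]
opening: 0.999
grasp_force: 0.0
```

```bash
python3 - <<'E'
from m import *
s=robot.observe(); print(s['eef_pos'].round(4))
f=grab('top')
print(meas(f,(311,206),.065,.04)); print(meas(f,(311,207),.022,.06))
E
```

```text
[0.4859 0.126  0.1207]
[6.19100e-01 1.24800e-01 6.36700e-01 1.34100e-01 3.91000e-02 6.43400e-01
 1.33700e-01 3.86000e-02 2.43000e-02 8.61513e+01 6.41000e-02 1.40000e+02]
[6.30800e-01 1.32000e-01 6.36400e-01 1.33800e-01 7.55000e-02 6.47100e-01
 1.27300e-01 7.38000e-02 4.79000e-02 6.02877e+01 2.09000e-02 2.53000e+02]
```

```bash
python3 - <<'E'
from m import *
f=grab('side','s2.png'); X=cloud(f); p=robot.observe()['eef_pos']
m=(np.abs(X[...,:2]-p[:2]).max(-1)<.075)&(X[...,2]>.05)&(X[...,2]<.2)&(f['range_z']>0)
q=X[m]; print(len(q),np.sort(q[:,2])[:20].round(4)); 
for s in(-1,1):
    r=q[s*(q[:,1]-p[1])>0.02]; k=r[np.argsort(r[:,2])[:6]]; print((k-p).round(4))
v,u=np.nonzero(m); print(u.min(),u.max(),v.min(),v.max())
E
```

```text
426 [0.1125 0.113  0.1138 0.1147 0.1154 0.1155 0.1157 0.1164 0.1165 0.1167
 0.117  0.1175 0.1176 0.1189 0.119  0.1191 0.1193 0.1197 0.1201 0.1202]
[[-0.0028 -0.0475 -0.0081]
 [ 0.007  -0.0477 -0.0077]
 [ 0.0021 -0.048  -0.006 ]
 [ 0.0041 -0.0497 -0.0051]
 [-0.0058 -0.0502 -0.0049]
 [-0.0103 -0.0494 -0.0043]]
[[-0.0082  0.0436 -0.0068]
 [-0.0052  0.0446 -0.0052]
 [-0.0105  0.0437 -0.0032]
 [-0.0081  0.0427 -0.0031]
 [-0.0074  0.0449 -0.0018]
 [ 0.0052  0.0436 -0.0009]]
240 266 119 164
```

Emit:
carry_out(
  commands=[
    [0, 0.106, 0, 0.2, 0],
    [0, 0.106, 0, 0.4, 0],
    [0, 0.106, 0, 0.55, 0],
    [0, 0.106, 0, 0.65, 0],
    [0, 0.106, 0, 0.69, 0],
    [0, 0.106, 0, 0.7, 0],
    [0, 0.106, 0, 0.7, 0],
    [0.3, 0.106, 0, 0.7, 0],
    [0.4, 0.106, 0, 0.7, 0],
    [0.4, 0.106, 0, 0.7, 0],
  ],
)

```text
clock: 12.75
eef_pos: [0.4698, 0.1261, 0.0172]
ee_rot: [-0.001, 1.0, 0.0, 0.001]
force: [-0.8, -0.8, 7.7]
opening: 0.688
grasp_force: 62.9
```

Emit:
carry_out(
  commands=[
    [0.6, 0, 0, 0, 0],
    [0.6, 0, 0, 0, 0],
    [0.6, 0, 0, 0, 0],
    [0.6, 0, 0, 0, 0],
    [0.6, 0, 0, -0.03, 0],
    [0.6, 0, 0, -0.1, 0],
    [0.6, 0, 0, -0.25, 0],
    [0.6, 0, 0, -0.45, 0],
    [0.6, 0, 0, -0.6, 0],
    [0.6, 0, 0, -0.65, 0],
  ],
)

```text
clock: 13.58
eef_pos: [0.4702, 0.1262, 0.1171]
ee_rot: [-0.001, 1.0, 0.0, 0.002]
force: [1.2, 0.3, -0.7]
opening: 0.685
grasp_force: 65.4
```

```bash
python3 - <<'E'
from m import *
f=grab('side','s3.png'); i=cv2.imread('pics/s3.png')[100:230,190:350]; cv2.imwrite('pics/s3c.png',cv2.resize(i,None,fx=4,fy=4))
E
```

```text
(no output)
```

View pics/s3c.png

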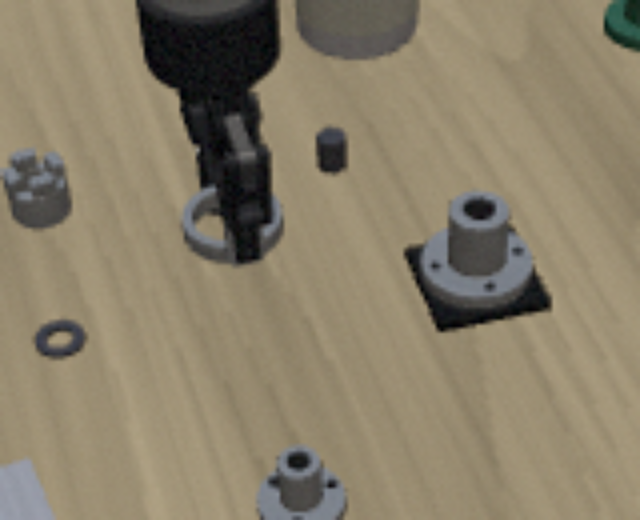

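The crop shows the ring held at (230,225) and the large hub standing on the square pad at (478,265). Measuring the ring in hand.

```bash
python3 - <<'E'
from m import *
p=robot.observe()['eef_pos']
for n in('side','top'):
    f=dict(np.load('/tmp/side.npz')) if n=='side' else grab('top'); X=cloud(f)
    d=X-p; m=(np.hypot(d[...,0],d[...,1])<.034)&(np.abs(d[...,1])<.02)&(np.abs(d[...,0])>.015)&(d[...,2]<.01)&(d[...,2]>-.03)&(f['range_z']>0)
    q=d[m]; print(n,len(q))
    for s in(-1,1):
        r=q[s*q[:,0]>0]
        if len(r): print(s,'x',r[:,0].min().round(4),r[:,0].max().round(4),'z',np.percentile(r[:,2],[2,10,50,90,98]).round(4))
E
```

```text
side 85
-1 x -0.031 -0.0152 z [-0.0164 -0.0141 -0.0062 -0.0035 -0.0032]
1 x 0.0162 0.0291 z [-0.0161 -0.0127 -0.0052 -0.0039 -0.0032]
top 0
```

```bash
python3 -c "
from h import *
print(robot.observe()['eef_pos'].round(4),robot.observe()['clock'])"
```

```text
[0.4699 0.1261 0.1151] 13.6833
```

Emit:
carry_out(
  commands=[
    [0.6, -0.1, 0, -0.05, 0],
    [0.6, -0.3, 0, -0.05, 0],
    [0.6, -0.5, 0.05, -0.05, 0],
    [0.6, -0.7, 0.053, -0.05, 0],
    [0.6, -0.9, 0.053, -0.05, 0],
    [0.6, -1, 0.053, -0.05, 0],
    [0.6, -1, 0.053, -0.05, 0],
    [0.6, -1, 0.053, -0.05, 0],
    [0.6, -1, 0.053, -0.05, 0],
    [0.6, -1, 0.053, -0.05, 0],
  ],
)

```text
clock: 14.52
eef_pos: [0.6183, 0.1341, 0.1203]
ee_rot: [-0.001, 1.0, -0.0, -0.001]
force: [-0.4, 0.3, -1.6]
opening: 0.689
grasp_force: 65.3
```

Emit:
carry_out(
  commands=[
    [0.6, -0.12, 0, 0, 0],
    [0.6, -0.12, 0, 0, 0],
    [0.6, -0.12, 0, 0, 0],
    [0.6, -0.12, 0, 0.03, 0],
    [0.6, -0.12, 0, 0.06, 0],
    [0.6, -0.12, 0, 0.09, 0],
    [0.6, -0.12, 0, 0.1, 0],
    [0.6, -0.12, 0, 0.1, 0],
    [0.6, -0.12, 0, 0.1, 0],
    [0.6, -0.12, 0, 0.1, 0],
  ],
)

```text
clock: 15.35
eef_pos: [0.6374, 0.1342, 0.1059]
ee_rot: [-0.001, 1.0, 0.0, 0.0]
force: [-0.4, -0.8, -0.7]
opening: 0.687
grasp_force: 65.3
```

```bash
python3 - <<'E'
from m import *
p=robot.observe()['eef_pos'];print(p.round(4))
f=grab('side','s4.png'); i=cv2.imread('pics/s4.png')[100:230,230:390]; cv2.imwrite('pics/s4c.png',cv2.resize(i,None,fx=4,fy=4))
d=cloud(f)-p; m=(np.hypot(d[...,0],d[...,1])<.034)&(np.abs(d[...,1])<.02)&(np.abs(d[...,0])>.022)&(d[...,2]<.01)&(d[...,2]>-.03)&(f['range_z']>0)
q=d[m]
for s in(-1,1):
        r=q[s*q[:,0]>0]
        if len(r): print(s,len(r),'x',r[:,0].min().round(4),r[:,0].max().round(4),'z',np.percentile(r[:,2],[2,10,50,90,98]).round(4))
E
```

```text
[0.6374 0.1342 0.1059]
-1 49 x -0.0317 -0.0223 z [-0.0166 -0.0151 -0.006  -0.0044 -0.0033]
1 4 x 0.0227 0.0243 z [-0.0146 -0.0138 -0.0112 -0.0069 -0.0055]
```

View pics/s4c.png

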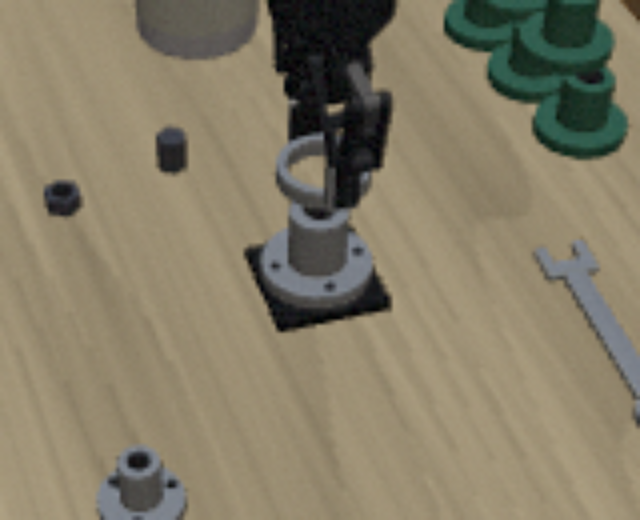

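The crop shows the ring level at (325,170) just above the boss at (318,235).

Emit:
carry_out(
  commands=[
    [0.6, 0, 0, 0.05, 0],
    [0.6, 0, 0, 0.12, 0],
    [0.6, 0, 0, 0.19, 0],
    [0.6, 0, 0, 0.25, 0],
    [0.6, 0, 0, 0.31, 0],
    [0.6, 0, 0, 0.36, 0],
    [0.6, 0, 0, 0.4, 0],
    [0.6, 0, 0, 0.42, 0],
    [0.6, 0, 0, 0.425, 0],
    [0.6, 0, 0, 0.425, 0],
  ],
)

```text
clock: 16.23
eef_pos: [0.6375, 0.1341, 0.042]
ee_rot: [-0.001, 1.0, 0.0, 0.0]
force: [-0.3, 0.4, -1.6]
opening: 0.686
grasp_force: 65.3
```

Emit:
carry_out(
  commands=[
    [0.6, 0, 0, 0.006, 0],
    [0.6, 0, 0, 0.012, 0],
    [0.6, 0, 0, 0.017, 0],
    [0.6, 0, 0, 0.017, 0],
    [0.2, 0, 0, 0.017, 0],
    [0.1, 0, 0, 0.01, 0],
    [0, 0, 0, 0, 0],
    [0, 0, 0, -0.05, 0],
    [0, 0, 0, -0.25, 0],
    [0, 0, 0, -0.5, 0],
  ],
)

```text
clock: 17.07
eef_pos: [0.6363, 0.134, 0.1163]
ee_rot: [-0.0, 1.0, -0.0, -0.002]
force: [0.4, 0.5, -0.1]
opening: 0.998
grasp_force: 0.0
```

Emit:
carry_out(
  commands=[
    [0, 0, 0, -0.1, 0],
    [0, 0.67, -0.925, -0.1, 0],
    [0, 0.67, -0.925, -0.1, 0],
    [0, 0.67, -0.925, -0.1, 0],
    [0, 0.67, -0.925, -0.1, 0],
    [0, 0.67, -0.925, -0.1, 0],
    [0, 0.67, -0.925, -0.1, 0],
    [0, 0.67, -0.925, -0.1, 0],
    [0, 0.67, -0.925, -0.1, 0],
    [0, 0.67, -0.925, -0.1, 0],
  ],
)

```text
clock: 17.9
eef_pos: [0.5377, -0.0038, 0.1322]
ee_rot: [-0.001, 1.0, 0.0, 0.0]
force: [-0.9, 1.3, 0.4]
opening: 1.004
grasp_force: 0.0
```

Emit:
carry_out(
  commands=[
    [0, 0.67, -0.925, 0, 0],
    [0, 0.67, -0.925, 0, 0],
    [0, 0.67, -0.925, 0, 0],
    [0, 0.67, -0.925, 0, 0],
    [0, 0.67, -0.925, 0, 0],
    [0, 0.67, -0.925, 0, 0],
    [0, 0.67, -0.925, 0, 0],
    [0, 0.67, -0.925, 0, 0],
    [0, 0.67, -0.925, 0, 0],
    [0, 0.67, -0.925, 0, 0],
  ],
)

```text
clock: 18.73
eef_pos: [0.4373, -0.1426, 0.132]
ee_rot: [-0.002, 1.0, 0.0, 0.0]
force: [-0.3, 1.0, 0.3]
opening: 1.0
grasp_force: 0.0
```

```bash
python3 - <<'E'
from m import *
p=robot.observe()['eef_pos'];print(p.round(4))
f=grab('top','t5.png')
for z,r in((.065,.03),(.036,.04),(.022,.045)): print(meas(f,(312,205),z,r).tolist())
E
```

```text
[ 0.4373 -0.1426  0.132 ]
[0.6205, 0.1234, 0.6351, 0.1333, 0.0394, 0.6318, 0.1323, 0.0312, 0.0381, 16.7851, 0.0643, 230.0]
[0.6295, 0.1283, 0.6371, 0.1346, 0.0622, 0.6377, 0.1344, 0.0584, 0.0601, 27.7531, 0.0349, 231.0]
[0.6338, 0.1306, 0.6358, 0.1343, 0.0763, 0.6341, 0.1337, 0.0706, 0.0744, 15.0011, 0.0211, 318.0]
```

Emit:
carry_out(
  commands=[
    [0, 0.01, -0.005, 0.15, 0],
    [0, 0.01, -0.005, 0.3, 0],
    [0, 0.01, -0.005, 0.45, 0],
    [0, 0.01, -0.005, 0.6, 0],
    [0, 0.01, -0.005, 0.67, 0],
    [0, 0.01, -0.005, 0.693, 0],
    [0, 0.01, -0.005, 0.693, 0],
    [0.5, 0.01, -0.005, 0.693, 0],
    [0.6, 0.01, -0.005, 0.693, 0],
    [0.6, 0.01, -0.005, 0.693, 0],
  ],
)

```text
clock: 19.62
eef_pos: [0.4356, -0.1443, 0.0293]
ee_rot: [-0.0, 1.0, -0.0, 0.001]
force: [-2.7, 2.9, 18.8]
opening: 0.645
grasp_force: 59.4
```

Emit:
carry_out(
  commands=[
    [0.7, 0, 0, 0, 0],
    [0.7, 0, 0, 0, 0],
    [0.7, 0, 0, 0, 0],
    [0.7, 0, 0, 0, 0],
    [0.7, 0, 0, -0.03, 0],
    [0.7, 0, 0, -0.1, 0],
    [0.7, 0, 0, -0.25, 0],
    [0.7, 0, 0, -0.4, 0],
    [0.7, 0, 0, -0.5, 0],
    [0.7, 0, 0, -0.5, 0],
  ],
)

```text
clock: 20.45
eef_pos: [0.4359, -0.1447, 0.1058]
ee_rot: [-0.001, 1.0, -0.001, 0.002]
force: [1.1, -0.9, -7.2]
opening: 0.642
grasp_force: 66.7
```

Emit:
carry_out(
  commands=[
    [0.7, -0.1, 0.05, 0, 0],
    [0.7, -0.3, 0.1, 0, 0],
    [0.7, -0.5, 0.2, 0, 0],
    [0.7, -0.7, 0.35, 0, 0],
    [0.7, -0.9, 0.55, 0, 0],
    [0.7, -1, 0.75, 0, 0],
    [0.7, -1, 0.9, 0, 0],
    [0.7, -1, 0.9, 0, 0],
    [0.7, -1, 0.9, 0, 0],
    [0.7, -1, 0.9, 0, 0],
  ],
)

```text
clock: 21.28
eef_pos: [0.5844, -0.0093, 0.1022]
ee_rot: [-0.001, 1.0, 0.0, -0.001]
force: [0.9, -0.6, -7.4]
opening: 0.641
grasp_force: 66.7
```

Emit:
carry_out(
  commands=[
    [0.7, -0.15, 0.015, 0, 0],
    [0.7, -0.304, 0.015, 0.05, 0],
    [0.7, -0.304, 0.015, 0.15, 0],
    [0.7, -0.304, 0.015, 0.25, 0],
    [0.7, -0.304, 0.015, 0.35, 0],
    [0.7, -0.304, 0.015, 0.42, 0],
    [0.7, -0.304, 0.015, 0.46, 0],
    [0.7, -0.304, 0.015, 0.475, 0],
    [0.7, -0.304, 0.015, 0.475, 0],
    [0.7, -0.304, 0.015, 0.475, 0],
  ],
)

```text
clock: 22.12
eef_pos: [0.6309, -0.0071, 0.0325]
ee_rot: [-0.0, 1.0, -0.0, 0.0]
force: [-0.0, -0.4, -6.7]
opening: 0.641
grasp_force: 66.6
```

Emit:
carry_out(
  commands=[
    [0.7, 0, 0, 0.008, 0],
    [0.7, 0, 0, 0.016, 0],
    [0.7, 0, 0, 0.022, 0],
    [0.7, 0, 0, 0.022, 0],
    [0.7, 0, 0, 0.022, 0],
    [0.2, 0, 0, 0.022, 0],
    [0.1, 0, 0, 0.02, 0],
    [0, 0, 0, 0, 0],
    [0, 0, 0, -0.1, 0],
    [0, 0, 0, -0.3, 0],
  ],
)

```text
clock: 22.95
eef_pos: [0.6294, -0.0068, 0.0749]
ee_rot: [-0.0, 1.0, 0.0, -0.002]
force: [0.6, -0.9, -0.7]
opening: 1.002
grasp_force: 0.0
```

Emit:
carry_out(
  commands=[
    [0, 0, 0, -0.25, 0],
    [0, 0.2, 0, -0.4, 0],
    [0, 0.6, 1, -0.4, 0],
    [0, 0.6, 1, -0.4, 0],
    [0, 0.6, 1, -0.4, 0],
    [0, 0.6, 1, -0.4, 0],
    [0, 0.6, 1, -0.4, 0],
    [0, 0.6, 1, -0.4, 0],
    [0, 0.6, 1, -0.4, 0],
    [0, 0.6, 1, -0.4, 0],
  ],
)

```text
clock: 23.78
eef_pos: [0.5411, 0.1422, 0.137]
ee_rot: [-0.0, 1.0, 0.0, 0.0]
force: [-0.9, -0.4, 0.5]
opening: 1.002
grasp_force: 0.0
```

Emit:
carry_out(
  commands=[
    [0, 0.6, 1, 0, 0],
    [0, 0.6, 1, 0, 0],
    [0, 0.6, 1, 0, 0],
    [0, 0.6, 1, 0, 0],
    [0, 0.6, 1, 0, 0],
    [0, 0.6, 1, 0, 0],
    [0, 0.6, 1, 0, 0],
    [0, 0.6, 1, 0, 0],
    [0, 0.6, 1, 0, 0],
    [0, 0.6, 1, 0, 0],
  ],
)

```text
clock: 24.62
eef_pos: [0.4512, 0.2918, 0.1369]
ee_rot: [0.001, 1.0, 0.0, 0.0]
force: [0.5, 0.1, -0.2]
opening: 1.002
grasp_force: 0.0
```

```bash
python3 - <<'E'
from m import *
p=robot.observe()['eef_pos'];print(p.round(4))
f=grab('top','t6.png'); K,R,t=f['K'],f['R'],f['t']
def px(P): c=K@(R@np.array(P)+t); return c[:2]/c[2]
for n,P,r in(('sleeve',(.63,-.007,.045),.04),('ring',(.637,.1345,.036),.04),('bush',(.367,.308,.04),.032)): print(n,meas(f,px(P),P[2],r,s=1).tolist())
E
```

```text
[0.4512 0.2918 0.1369]
sleeve [0.63, -0.007, 0.6316, -0.0062, 0.0563, 0.6312, -0.0069, 0.0545, 0.0531, 1.1019, 0.044, 426.0]
ring [0.637, 0.1345, 0.6376, 0.1349, 0.0623, 0.6379, 0.1349, 0.0604, 0.0602, 88.5778, 0.0348, 241.0]
bush [0.367, 0.308, 0.3675, 0.3084, 0.0451, 0.3673, 0.3083, 0.0406, 0.041, 57.8367, 0.0389, 186.0]
```

Emit:
carry_out(
  commands=[
    [0, 0.3, 0.05, 0, 0],
    [0, 0.56, 0.11, 0.05, 0],
    [0, 0.56, 0.11, 0.2, 0],
    [0, 0.56, 0.11, 0.4, 0],
    [0, 0.56, 0.11, 0.6, 0],
    [0, 0.56, 0.11, 0.72, 0],
    [0, 0.56, 0.11, 0.76, 0],
    [0, 0.56, 0.11, 0.76, 0],
    [0, 0.56, 0.11, 0.76, 0],
    [0.4, 0.56, 0.11, 0.76, 0],
  ],
)

```text
clock: 25.5
eef_pos: [0.3669, 0.3095, 0.024]
ee_rot: [-0.0, 1.0, 0.0, 0.001]
force: [0.1, 0.8, 1.2]
opening: 0.886
grasp_force: 0.0
```

Emit:
carry_out(
  commands=[
    [0.7, 0, 0, 0, 0],
    [0.7, 0, 0, 0, 0],
    [0.7, 0, 0, 0, 0],
    [0.7, 0, 0, 0, 0],
    [0.7, 0, 0, 0, 0],
    [0.7, 0, 0, -0.03, 0],
    [0.7, 0, 0, -0.15, 0],
    [0.7, 0, 0, -0.35, 0],
    [0.7, 0, 0, -0.6, 0],
    [0.7, 0, 0, -0.8, 0],
  ],
)

```text
clock: 26.33
eef_pos: [0.366, 0.3092, 0.145]
ee_rot: [-0.001, 1.0, -0.0, -0.0]
force: [0.7, -0.5, -3.5]
opening: 0.506
grasp_force: 62.1
```

Emit:
carry_out(
  commands=[
    [0.7, -0.1, -0.1, 0, 0],
    [0.7, -0.25, -0.25, 0, 0],
    [0.7, -0.4, -0.4, 0, 0],
    [0.7, -0.6, -0.6, 0, 0],
    [0.7, -0.8, -0.8, 0, 0],
    [0.7, -1, -1, 0, 0],
    [0.7, -1, -1, 0, 0],
    [0.7, -1, -1, 0, 0],
    [0.7, -1, -1, 0, 0],
    [0.7, -1, -1, 0, 0],
  ],
)

```text
clock: 27.17
eef_pos: [0.5154, 0.1602, 0.1429]
ee_rot: [-0.001, 1.0, -0.0, -0.0]
force: [-0.5, 1.1, -3.6]
opening: 0.501
grasp_force: 62.2
```

Emit:
carry_out(
  commands=[
    [0.7, -0.1, -0.1, 0, 0],
    [0.7, -0.25, -0.25, 0, 0],
    [0.7, -0.4, -0.4, 0, 0],
    [0.7, -0.6, -0.6, 0, 0],
    [0.7, -0.76, -0.8, 0, 0],
    [0.7, -0.76, -1, 0, 0],
    [0.7, -0.76, -1, 0, 0],
    [0.7, -0.76, -1, 0, 0],
    [0.7, -0.76, -1, 0, 0],
    [0.7, -0.76, -1, 0, 0],
  ],
)

```text
clock: 28.0
eef_pos: [0.6301, 0.0113, 0.143]
ee_rot: [-0.001, 1.0, 0.0, -0.0]
force: [0.3, -0.0, -3.5]
opening: 0.501
grasp_force: 62.4
```

```bash
python3 - <<'E'
from m import *
p=robot.observe()['eef_pos'];print(p.round(4))
f=grab('side','s7.png'); K,R,t=f['K'],f['R'],f['t']
d=cloud(f)-p; m=(np.hypot(d[...,0],d[...,1])<.024)&(d[...,2]<.03)&(d[...,2]>-.04)&(f['range_z']>0)
q=d[m]; print(len(q),np.percentile(q[:,2],[0,2,5,10,90,95,98]).round(4)); print(np.percentile(q[:,0],[1,99]))
c=K@(R@p+t); u,v=(c[:2]/c[2]).astype(int)
i=cv2.imread('pics/s7.png')[v-65:v+65,u-80:u+80]; cv2.imwrite('pics/s7c.png',cv2.resize(i,None,fx=4,fy=4))
E
```

```text
[0.6301 0.0113 0.143 ]
225 [-0.0244 -0.0228 -0.0205 -0.0175  0.0152  0.016   0.0189]
[-0.02297068  0.01236167]
```

View pics/s7c.png

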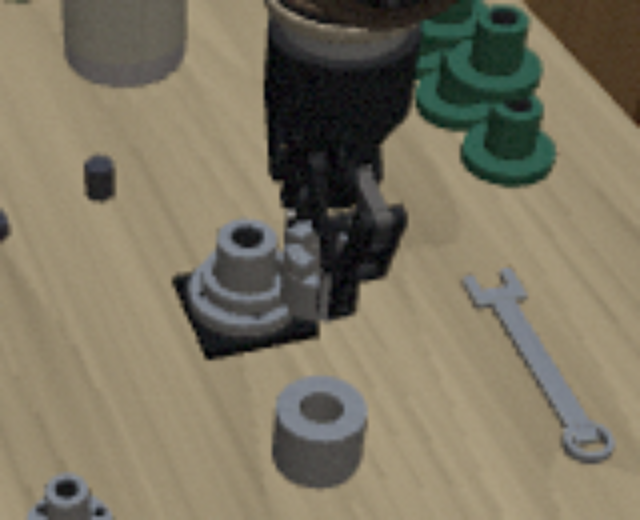

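The crop shows the bush upright in the gripper at (305,265), the sleeve standing at (320,430), and the ring seated on the large hub at (240,290).

Emit:
carry_out(
  commands=[
    [0.7, -0.01, -0.08, 0, 0],
    [0.7, -0.01, -0.119, 0, 0],
    [0.7, -0.01, -0.119, 0.08, 0],
    [0.7, -0.01, -0.119, 0.18, 0],
    [0.7, -0.01, -0.119, 0.3, 0],
    [0.7, -0.01, -0.119, 0.4, 0],
    [0.7, -0.01, -0.119, 0.45, 0],
    [0.7, -0.01, -0.119, 0.475, 0],
    [0.7, -0.01, -0.119, 0.48, 0],
    [0.7, -0.01, -0.119, 0.48, 0],
  ],
)

```text
clock: 28.88
eef_pos: [0.6323, -0.0082, 0.0711]
ee_rot: [-0.0, 1.0, 0.0, 0.0]
force: [1.0, 0.3, -4.2]
opening: 0.5
grasp_force: 62.4
```

Emit:
carry_out(
  commands=[
    [0.7, 0, 0.005, 0.006, 0],
    [0.7, 0, 0.005, 0.012, 0],
    [0.7, 0, 0.005, 0.016, 0],
    [0.7, 0, 0.005, 0.016, 0],
    [0.7, 0, 0.005, 0.016, 0],
    [0.7, 0, 0.005, 0.016, 0],
    [0.7, 0, 0.005, 0.016, 0],
    [0.7, 0, 0.005, 0.016, 0],
    [0.7, 0, 0.005, 0.016, 0],
    [0.7, 0, 0.005, 0.016, 0],
  ],
)

```text
clock: 29.72
eef_pos: [0.6324, -0.0075, 0.0691]
ee_rot: [-0.0, 1.0, 0.0, 0.001]
force: [-1.6, 0.6, 6.1]
opening: 0.501
grasp_force: 63.2
```

Contact at the expected height. Releasing.

Emit:
carry_out(
  commands=[
    [0.4, 0, 0, 0, 0],
    [0.3, 0, 0, 0, 0],
    [0.2, 0, 0, 0, 0],
    [0, 0, 0, 0, 0],
    [0, 0, 0, 0, 0],
    [0, 0, 0, -0.1, 0],
    [0, 0, 0, -0.25, 0],
    [0, 0, 0, -0.45, 0],
    [0, 0, 0, -0.6, 0],
    [0, 0, 0, -0.6, 0],
  ],
)

```text
clock: 30.55
eef_pos: [0.6338, -0.0077, 0.1631]
ee_rot: [-0.001, 1.0, -0.0, 0.003]
force: [0.8, -0.6, 0.0]
opening: 1.0
grasp_force: 0.0
```

Emit:
carry_out(
  commands=[
    [0, 1, -0.06, 0, 0],
    [0, 1, -0.06, 0, 0],
    [0, 1, -0.06, 0, 0],
    [0, 1, -0.06, 0, 0],
    [0, 1, -0.06, 0, 0],
    [0, 1, -0.06, 0, 0],
    [0, 1, -0.06, 0, 0],
    [0, 1, -0.06, 0, 0],
    [0, 1, -0.06, 0, 0],
    [0, 1, -0.06, 0, 0],
  ],
)

```text
clock: 31.38
eef_pos: [0.4827, -0.0166, 0.1582]
ee_rot: [-0.001, 1.0, 0.0, -0.0]
force: [0.2, -0.4, -1.7]
opening: 1.002
grasp_force: 0.0
```

```bash
python3 - <<'E'
from m import *
p=robot.observe()['eef_pos'];print(p.round(4))
f=grab('side'); K,R,t=f['K'],f['R'],f['t']
def px(P): c=K@(R@np.array(P)+t); return c[:2]/c[2]
for n,P,r in(('bush',(.631,-.007,.085),.026),('sleeve',(.631,-.007,.045),.035)): print(n,meas(f,px(P),P[2],r,s=1).tolist())
E
```

```text
[ 0.4827 -0.0166  0.1582]
bush [0.631, -0.007, 0.6316, -0.0068, 0.0465, 0.6315, -0.0073, 0.0443, 0.0403, 57.0077, 0.0834, 111.0]
sleeve [0.631, -0.007, 0.629, -0.0075, 0.0559, 0.6249, -0.0111, 0.0423, 0.0542, 40.7076, 0.0436, 118.0]
```

Emit:
carry_out(
  commands=[
    [0, 0.104, -0.003, 0.15, 0],
    [0, 0.104, -0.003, 0.35, 0],
    [0, 0.104, -0.003, 0.55, 0],
    [0, 0.104, -0.003, 0.72, 0],
    [0, 0.104, -0.003, 0.8, 0],
    [0, 0.104, -0.003, 0.835, 0],
    [0, 0.104, -0.003, 0.835, 0],
    [0, 0.104, -0.003, 0.835, 0],
    [0.4, 0.104, -0.003, 0.835, 0],
    [0.6, 0.104, -0.003, 0.835, 0],
  ],
)

```text
clock: 32.27
eef_pos: [0.467, -0.0171, 0.0342]
ee_rot: [-0.001, 1.0, -0.0, 0.001]
force: [-0.7, -0.3, -0.8]
opening: 0.747
grasp_force: 0.0
```

Emit:
carry_out(
  commands=[
    [1, 0, 0, 0, 0],
    [1, 0, 0, 0, 0],
    [1, 0, 0, 0, 0],
    [1, 0, 0, 0, 0],
    [1, 0, 0, 0, 0],
    [1, 0, 0, 0, 0],
    [1, 0, 0, -0.03, 0],
    [1, 0, 0, -0.15, 0],
    [1, 0, 0, -0.35, 0],
    [1, 0, 0, -0.5, 0],
  ],
)

```text
clock: 33.1
eef_pos: [0.4662, -0.017, 0.1095]
ee_rot: [-0.001, 1.0, 0.0, -0.0]
force: [1.0, 0.1, -2.8]
opening: 0.285
grasp_force: 59.1
```

Emit:
carry_out(
  commands=[
    [1, -0.1, -0.15, 0, 0],
    [1, -0.2, -0.35, 0, 0],
    [1, -0.35, -0.55, 0, 0],
    [1, -0.5, -0.75, 0, 0],
    [1, -0.7, -0.867, 0, 0],
    [1, -0.85, -0.867, 0, 0],
    [1, -1, -0.867, 0, 0],
    [1, -1, -0.867, 0, 0],
    [1, -1, -0.867, 0, 0],
    [1, -1, -0.867, 0, 0],
  ],
)

```text
clock: 33.93
eef_pos: [0.6157, -0.1466, 0.1078]
ee_rot: [-0.001, 1.0, 0.0, -0.001]
force: [-0.0, 1.0, -3.2]
opening: 0.284
grasp_force: 59.4
```

```bash
python3 - <<'E'
from m import *
p=robot.observe()['eef_pos'];print(p.round(4))
f=grab('side','s8.png'); K,R,t=f['K'],f['R'],f['t']
d=cloud(f)-p; m=(np.hypot(d[...,0],d[...,1])<.032)&(d[...,2]<-.015)&(d[...,2]>-.045)&(f['range_z']>0)
q=d[m]; print(len(q),np.percentile(q[:,2],[0,2,5,50,95]).round(4)); print(np.percentile(q[:,0],[1,99]))
c=K@(R@p+t); u,v=(c[:2]/c[2]).astype(int)
i=cv2.imread('pics/s8.png')[v-65:v+65,u-80:u+80]; cv2.imwrite('pics/s8c.png',cv2.resize(i,None,fx=4,fy=4))
E
```

```text
[ 0.6157 -0.1466  0.1078]
266 [-0.0341 -0.0332 -0.0321 -0.0255 -0.0184]
[-0.02693626  0.02187382]
```

View pics/s8c.png

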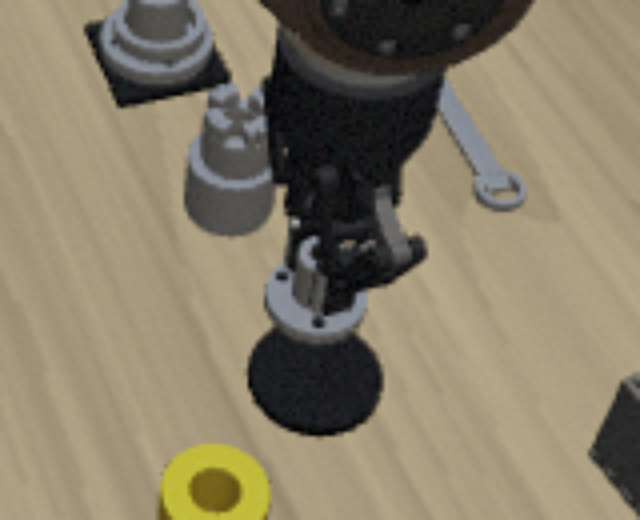

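The crop shows the small hub held level at (318,300) above the round pad at (315,380), and the bush standing on the sleeve at (230,165).

Emit:
carry_out(
  commands=[
    [1, -0.057, 0, 0.03, 0],
    [1, -0.057, 0, 0.1, 0],
    [1, -0.057, 0, 0.18, 0],
    [1, -0.057, 0, 0.26, 0],
    [1, -0.057, 0, 0.33, 0],
    [1, -0.057, 0, 0.38, 0],
    [1, -0.057, 0, 0.41, 0],
    [1, -0.057, 0, 0.42, 0],
    [1, -0.057, 0, 0.42, 0],
    [1, -0.057, 0, 0.42, 0],
  ],
)

```text
clock: 34.82
eef_pos: [0.6255, -0.1471, 0.0456]
ee_rot: [-0.001, 1.0, -0.0, 0.0]
force: [0.7, -0.7, -1.5]
opening: 0.284
grasp_force: 59.4
```

Emit:
carry_out(
  commands=[
    [1, 0, 0, 0.004, 0],
    [1, 0, 0, 0.008, 0],
    [1, 0, 0, 0.011, 0],
    [1, 0, 0, 0.011, 0],
    [1, 0, 0, 0.011, 0],
    [1, 0, 0, 0.011, 0],
    [1, 0, 0, 0.011, 0],
    [1, 0, 0, 0.011, 0],
    [1, 0, 0, 0.011, 0],
    [1, 0, 0, 0.011, 0],
  ],
)

```text
clock: 35.65
eef_pos: [0.6254, -0.147, 0.0439]
ee_rot: [-0.001, 1.0, -0.0, 0.0]
force: [-1.5, -0.2, 5.8]
opening: 0.285
grasp_force: 59.9
```

Emit:
carry_out(
  commands=[
    [0.6, 0, 0, 0, 0],
    [0.4, 0, 0, 0, 0],
    [0.2, 0, 0, 0, 0],
    [0, 0, 0, 0, 0],
    [0, 0, 0, 0, 0],
    [0, 0, 0, -0.1, 0],
    [0, 0, 0, -0.25, 0],
    [0, 0, 0, -0.45, 0],
    [0, 0, 0, -0.65, 0],
    [0, 0, 0, -0.7, 0],
  ],
)

```text
clock: 36.48
eef_pos: [0.6266, -0.1474, 0.1531]
ee_rot: [-0.001, 1.0, -0.001, 0.003]
force: [-0.1, -0.3, 0.3]
opening: 0.997
grasp_force: 0.0
```

Emit:
carry_out(
  commands=[
    [0, 1, -0.3, 0, 0],
    [0, 1, -0.3, 0, 0],
    [0, 1, -0.3, 0, 0],
    [0, 1, -0.3, 0, 0],
    [0, 1, -0.3, 0, 0],
    [0, 1, -0.3, 0, 0],
    [0, 1, -0.3, 0, 0],
    [0, 1, -0.3, 0, 0],
    [0, 1, -0.3, 0, 0],
    [0, 1, -0.3, 0, 0],
  ],
)

```text
clock: 37.32
eef_pos: [0.4759, -0.1918, 0.1483]
ee_rot: [-0.001, 1.0, 0.0, -0.0]
force: [-0.5, -0.2, -0.2]
opening: 1.0
grasp_force: 0.0
```

```bash
python3 - <<'E'
from m import *
f=grab('top','t9.png'); g=grab('side','s9.png')
for n,P,r in(('sh',(.625,-.147,.052),.02),('shfl',(.625,-.147,.02),.036),('bush',(.631,-.007,.085),.028),('sleeve',(.631,-.007,.045),.036),('ring',(.637,.1345,.036),.04),('lh',(.636,.134,.065),.028)):
  for k in(f,g):
    c=k['K']@(k['R']@np.array(P)+k['t']); print(n,meas(k,c[:2]/c[2],P[2],r,s=1)[[2,3,4,-2,-1]].tolist())
i=g['color'][90:290,250:430,::-1]; cv2.imwrite('pics/s9c.png',cv2.resize(i,None,fx=3,fy=3))
E
```

```text
sh [0.6263, -0.1463, 0.0267, 0.0512, 125.0]
sh [0.6251, -0.1476, 0.0269, 0.0507, 96.0]
shfl [0.626, -0.146, 0.0546, 0.019, 310.0]
shfl [0.6244, -0.1475, 0.0546, 0.0188, 240.0]
bush [0.6326, -0.007, 0.0447, 0.084, 175.0]
bush [0.6314, -0.0072, 0.0457, 0.0833, 111.0]
sleeve [0.6311, -0.0062, 0.0556, 0.0438, 179.0]
sleeve [0.6283, -0.0079, 0.057, 0.0438, 109.0]
ring [0.6375, 0.1344, 0.062, 0.0346, 242.0]
ring [0.0, 0.0, 0.0, nan, 0.0]
lh [0.6363, 0.1342, 0.0408, 0.0641, 294.0]
lh [0.0, 0.0, 0.0, nan, 0.0]
  return _methods._mean(a, axis=axis, dtype=dtype,
  ret = ret.dtype.type(ret / rcount)
```

View pics/s9c.png

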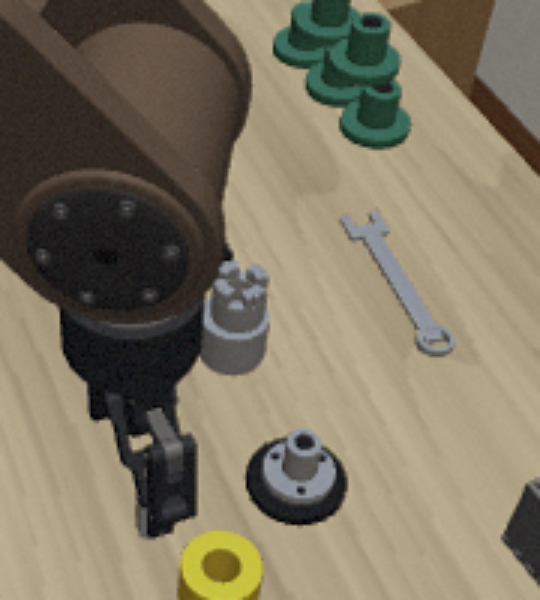

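The small hub is centred on the round pad at (297,470), and the bush stands on the sleeve at (237,320). Every measured centre is within about 2 mm of its target, and the arm is clear.

```bash
python3 -c "
from rig import robot
print(robot.finish_job())"
```

```text
the job is handed in; nothing more can be done
None
```

The coupling kit is laid out as asked and handed in at about 37 s of the 112 s allowed; the final camera check put all five parts upright and within about 3 mm of their targets, but the hand-in returned no verdict.

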